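# Lock the bag sealer's service cover

### The job

Take the orange T-handled key from the wooden key stand, lower it into the round panel lock on top of the bag sealing machine and gently turn it back and forth to feel for the hidden position where its blade drops fully home. Then turn it clockwise (seen from above) until its handle stands square across, parallel to the machine's long side, and leave it there fully home, upright and released. Do not force the lock and leave all the other things alone.

Things in the scene. Friction and masses are not known exactly. Their poses are not given: they have to be found in the camera images.
- key: Orange service key (about 140 g), upright, blade down, in either hole of the stand, turned up to 0.5 rad from it. Origin: centre of the blade's lower end, z up. Steel blade 28 (x) by 6 mm (y), 12 mm long, then a round barrel of 30 mm diameter with a chamfered foot to z = 52 mm, then a 16 mm neck. The key works the same after a half turn.
- key_grip (a point): Where to pinch the key: 82 mm above its origin, in the middle of its orange flat handle, 52 mm long (along x, parallel to the blade), 12 mm thick (along y), from z = 60 to 96 mm of the key. Pinch across the 12 mm.
- stand: Fixed wooden key stand, 75 mm (x) by 170 mm (y) by 45 mm high, origin under its centre; two round holes of 35 mm, 32 mm deep, at y = -45 and +45 mm: one holds the orange key, the other the blue one.
- blue_key: Another service key of the same outline with a blue handle and a square end: not for this lock, leave it in the stand.
- machine: Fixed white bag sealing machine, 240 mm (x, front to back) by 300 mm (y, its long side) by 100 mm high, origin under its centre, front towards -x. On its top the panel lock, a steel boss of 72 mm diameter, 42 mm high. At the start the hidden slot lies anywhere from 0.25 rad counterclockwise to 1.2 rad clockwise of the machine's x axis (seen from above).
- lock_mouth (a point): Centre of the lock's mouth at the boss's top rim; axes as the machine's. A round well of 32 mm diameter goes 42 mm down; in it sits the dark core, its face 28 mm below the mouth, with a through slot of about 30 x 8.1 mm. With the blade on the core's face the key's origin is 28 mm below the mouth; fully home, barrel on the core, 40 mm.
- lock_core (a point): Centre of the core's face, 28 mm below the mouth on the same axis. The blade drops in when the key is within about 0.08 rad of the slot and centred. The core then turns with the key, against about 0.12 N m of friction, and stays where it is left; its stop lies just past where the key is square across (parallel to the machine's y axis, a quarter turn clockwise of its x axis).
- bottle: Clear bottle with a green cap, 66 mm diameter, 210 mm high, origin under its centre.
- tape: Yellow tape reel, 90 mm diameter, 45 mm high, lying flat, origin under its centre.
- screwdriver: Screwdriver with a red handle lying on the table.
- bowl: Small black bowl, 110 mm diameter, 45 mm high, origin under its centre.
- can: Aluminium can with a paper label, 70 mm diameter, 100 mm high, origin under its centre.
There are look-alikes about, which are no part of the job. Leave any turquoise look-alike of the key alone.

How it is judged (in metres and radians):
On the way, in this order (a step that is already met when the one before it is completed fails the run):
1. the key has dropped fully home in the lock (z of key in the frame of lock_mouth below -0.036 m and horizontal distance between key and lock_mouth below 0.004 m), for 0.2 s.
2. the key, still home, has been turned square across (z of key in the frame of lock_mouth below -0.036 m and angle between the x axis of key and the y axis of machine, either way round below 0.15 rad), for 0.2 s.
At the end, for the whole second after the job is handed in: The orange key stands upright (within 0.1 rad), at rest and released in the lock, its blade fully home (origin at least 36 mm below the mouth and within 4 mm of its axis), with its handle within 0.15 rad of parallel to the machine's long side (all of step 2 and horizontal distance between key and lock_mouth below 0.004 m and angle between key's own z axis and vertical below 0.1 rad and linear speed of key below 0.02 m/s); the robot touches nothing.
It fails at once if the lock was forced (more than 30 N between the key and the machine) (contact force between key and machine above 30 N).
It fails at once if the blue key was disturbed (distance of blue_key from where it was at the start of the episode above 0.02 m).
It fails at once if a bystander was moved (distance of any of bottle, tape, screwdriver, bowl, can from where it was at the start of the episode above 0.03 m).
It also fails if it takes over 72 s, if anything falls off the work surface, if the arm or the gripper's body presses on something with over 40 N, if the wrist force passes 120 N, or if a joint passes its speed limit or range.

### The arm

A 6-joint arm with a two-finger parallel gripper is mounted at the origin on the work surface. World frame = base frame: x ahead of the robot, y to its left, z up, the work surface at z = 0. Lengths are in m, angles in degrees, forces in N, time in s.
With the tool pointing down it reaches from about 0.25 to 0.725 m from the base axis. Payload 9.7 kg.
Tool frame: the origin (TCP) lies midway between the tips of the shut fingers; the grasp point (between the pads) lies 19 mm behind it; z points along the fingers, y is the line along which they close (so a half turn about z gives the same grasp; the last joint's range is limited). The gripper opens to 85 mm and grips with 20 to 120 N. Pads are 22 mm wide; open, the fingers measure 114 mm over their backs; the gripper's body (76 mm by 85 mm) begins 54 mm behind the grasp point. The pads swing forward as they close: fully open they stand 13 mm farther back than shut.
Start: joints at [-70.187, 4.979, 10.078, 95.1, 0, 90], TCP at [0.186, -0.517, 0.231] pointing down, gripper open.
Joint ranges: [-179.16, 179.16], [-48.56, 103.87], [-65.8, 70.77], [-126.05, 130.52], [-82.76, 87.17], [-180, 180]. Speed limits (degrees/s): [127.2, 127.2, 147.25, 180, 180, 180].

### API

Orientations are given as [roll, pitch, yaw] about the fixed x, y, z axes, in that order (R = Rz(yaw) Ry(pitch) Rx(roll)).
In Python, from workcell import * gives the robot as it stands.
- The arm moves only by the tool servo_tool, never from a script. Its argument "moves" is a list of rows, each a list of 4 numbers: the shift along the world's x, y, z in cm, then the turn about the world's z in rad. A call has 1 to 20 rows; each row is the pose to reach, as a shift and turn from the pose commanded when the call began; what a row does not reach only later rows make up. A row lasts 1/12 s, in which the tool goes at most 41.7 mm and 7.16 degrees, less where a joint would pass 70% of its speed; a pose out of reach is approached as far as the arm can. A call with a gripper value outside its range is refused whole. "claw" is the closure, from 0 (fully open) to 1 (shut), set as the call begins (left out, the last holds). The fingers move at their own pace and stop on an object; "force" is the grip in N (left out, the last holds). Time passes only in rows, so rows that repeat a pose let the fingers close. It gives the time, the measured TCP pose, the force, the opening and the grip force at its end, in the units of the state.
- get_obs(): the state, without advancing time (a new reading comes with each control period).
- camera(name): name is "side" or "top" or "wrist"; returns the picture (480x640x3 uint8, red, green, blue); there is no depth.
- get_calibration(name): a dict with "fx", "fy", "cx", "cy" (pixels), "rvec" (rotation vector, rad) and "tvec" (3), from world to camera coordinates, as OpenCV has them; the wrist camera has in their place "tool_from_camera" (4x4, takes a point from camera to tool coordinates, whose origin is the TCP and whose axes are the flange's). Camera axes: x right, y down, z forward; pixel columns grow to the right and rows downward; lengths in m; the calibration is good to about 2 mm. The wrist camera is an equidistant fisheye: a pixel r from the principal point sees the ray r / f radians off the axis. A picture is of the moment at which its call begins: read the wrist's pose just before it. get_calibration takes no time and is no camera call.
- job_done(): hands the job in; it is judged then, once.
The state is a dict: "time": time; "q": joint angles; "qd": joint speeds; "joint_efforts": joint torques, N m; "ee_pos": TCP position; "tcp_rot": TCP orientation; "wrist_force": force on the tool from outside, world axes, zero at the start; "torque": the same for the moment, N m; "opening": finger opening in m; "grasp_force": force on a finger pad.
Only numpy, scipy, OpenCV 4.12 (cv2) and the standard library are available. Lean on these libraries where they do the work, as an engineer would, in place of code of your own. Each camera call takes 0.05 s, during which the arm holds its last target. There are 200 camera calls.

## Working session

There is one attempt and no reset: what is moved stays moved. The work goes in short steps, Python scripts to look and compute and a tool call to move; the robot and the scene stay as the last step left them, time stands still between calls to the robot, and variables do not carry over. Pictures are saved under pics/ and viewed, at most 10 in all, crops included, and the job is handed in when it is done.

Besides the shell and the picture viewer there is one more tool, called after "Call:" as name([rows], argument=value, ...), one row to a line, values as JSON. servo_tool: Moves the arm, as the interface text tells. Its arguments: {"type":"object","properties":{"moves":{"type":"array","items":{"type":"array","items":{"type":"number"}}},"claw":{"type":"number"},"force":{"type":"number"}},"required":["moves"]}

```bash
mkdir -p pics
cat > h.py <<'E'
from workcell import *
import numpy as np, cv2
from scipy.spatial.transform import Rotation as R
def ray(name,uv):
    c=get_calibration(name); uv=np.atleast_2d(np.float64(uv))
    d=np.c_[(uv[:,0]-c["cx"])/c["fx"],(uv[:,1]-c["cy"])/c["fy"],np.ones(len(uv))]
    M=R.from_rotvec(np.ravel(c["rvec"])).as_matrix(); t=np.ravel(c["tvec"])
    return -M.T@t, d@M
def atz(name,uv,z):
    o,d=ray(name,uv); return o+d*((z-o[2])/d[:,2])[:,None]
def proj(name,P):
    c=get_calibration(name); M=R.from_rotvec(np.ravel(c["rvec"])).as_matrix()
    q=np.atleast_2d(P)@M.T+np.ravel(c["tvec"])
    return np.c_[q[:,0]/q[:,2]*c["fx"]+c["cx"],q[:,1]/q[:,2]*c["fy"]+c["cy"]]
def snap(name,f):
    im=camera(name); cv2.imwrite("pics/"+f,im[:,:,::-1]); return im
E
python3 - <<'E'
from h import *
snap("top","top0.png");snap("side","side0.png")
print(get_obs())
for n in("top","side","wrist"):print(get_calibration(n))
E
```

```text
{'time': 0.1, 'q': array([-7.01869702e+01,  5.00876338e+00,  1.00377166e+01,  9.51001702e+01,
       -1.35687374e-03,  9.00000024e+01]), 'qd': array([ 0.0795793 , -0.07017158,  0.04707607, -0.02868885,  0.00389435,
        0.02269066]), 'joint_efforts': array([ 3.59029048e-05, -5.21559620e+01,  4.65655589e+01,  1.59586372e-02,
       -1.95863754e-05,  7.92056937e-06]), 'ee_pos': array([ 0.18634361, -0.51724011,  0.23063471]), 'tcp_rot': array([-1.79928783e+02,  1.35687570e-03,  1.98130291e+01]), 'wrist_force': array([0.80863455, 0.01150423, 0.5819107 ]), 'torque': array([-0.03522812,  0.02668045, -0.00672629]), 'grasp_force': 0.0, 'opening': 0.0851939077410238}
{'fx': 504.63576030222805, 'fy': 504.63576030222805, 'cx': 313.4953274081971, 'cy': 236.8761106128597, 'rvec': array([ 2.17919836, -2.14714332,  0.16731775]), 'tvec': array([0.06591068, 0.53277176, 1.08624927])}
{'fx': 494.2916337873504, 'fy': 494.2916337873504, 'cx': 323.3365009782535, 'cy': 240.1454874804748, 'rvec': array([-0.05925211,  2.7508192 , -1.50379739]), 'tvec': array([0.51742113, 0.08048216, 1.18070217])}
{'fx': 371.64829954431775, 'fy': 371.64829954431775, 'cx': 318.6401952631268, 'cy': 240.1764827671124, 'tool_from_camera': array([[-1.75624007e-04, -9.46726248e-01, -3.22039407e-01,
         8.38224772e-02],
       [ 9.99999677e-01,  8.63495328e-05, -7.99198216e-04,
         6.73106257e-05],
       [ 7.84429881e-04, -3.22039443e-01,  9.46725927e-01,
        -1.43151704e-01],
       [ 0.00000000e+00,  0.00000000e+00,  0.00000000e+00,
         1.00000000e+00]])}
```

View pics/top0.png

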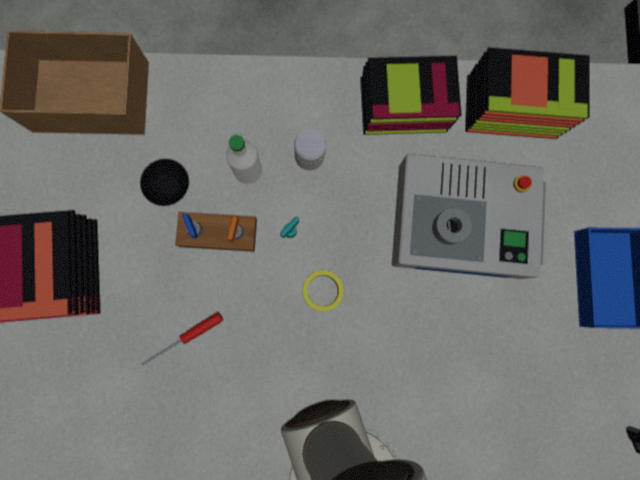

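View pics/side0.png

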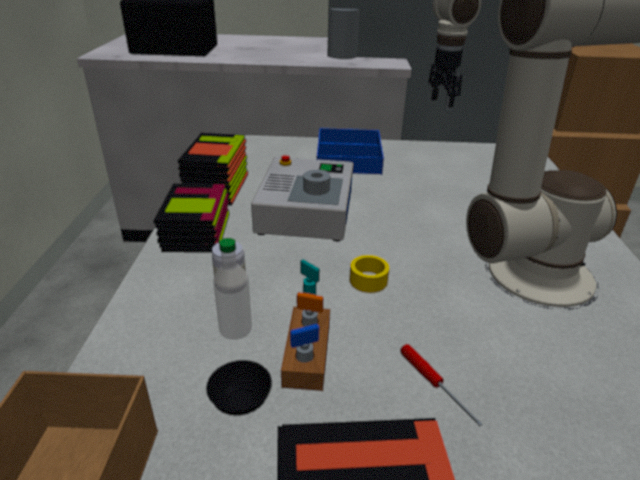

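Candidates for the key: orange handle at top (233,228) / side (310,300); blue key at top (190,225) / side (305,335); turquoise look-alike at top (290,228) / side (310,275); there are also orange stripes on the books. I choose the orange handle in the stand and check it, along with the lock, in one close crop.

Run:
```python
from h import *
im=camera("top"); 
a=cv2.resize(im[195:265,165:265],(800,560),interpolation=cv2.INTER_CUBIC)
b=cv2.resize(im[195:255,420:490],(700,600),interpolation=cv2.INTER_CUBIC)
b=cv2.resize(b,(400,343)); a=cv2.resize(a,(400,280))
c=np.zeros((343,800,3),np.uint8);c[:280,:400]=a;c[:,400:]=b
cv2.imwrite("pics/crop1.png",c[:,:,::-1])
def seg(im,box,h0,h1,smin=150,vmin=60):
    x0,y0,x1,y1=box; hsv=cv2.cvtColor(im,cv2.COLOR_RGB2HSV)
    m=((hsv[...,0]>=h0)&(hsv[...,0]<=h1)&(hsv[...,1]>smin)&(hsv[...,2]>vmin))
    mm=np.zeros_like(m);mm[y0:y1,x0:x1]=m[y0:y1,x0:x1]
    v,u=np.nonzero(mm);return np.c_[u,v],im[mm].mean(0)
p,c=seg(im,(220,205,250,250),3,14,190,150)
print("orange top",len(p),c,p.mean(0),cv2.minAreaRect(p.astype(np.float32)),p.min(0),p.max(0))
s=camera("side")
q,c=seg(s,(285,285,335,318),3,14,200,120)
print("orange side",len(q),c,q.mean(0),p.min(0),q.max(0),cv2.minAreaRect(q.astype(np.float32)))
o1,d1=ray("top",p.mean(0));o2,d2=ray("side",q.mean(0))
A=np.c_[d1[0],-d2[0]];k=np.linalg.lstsq(A,o2-o1,rcond=None)[0]
print(o1+k[0]*d1[0],o2+k[1]*d2[0])
print("at .109",atz("top",p.mean(0),.1))
P=atz("top",p,.105)[:,:2];w,v=np.linalg.eigh(np.cov(P.T));print("axis",np.degrees(np.arctan2(v[1,1],v[0,1])),np.sqrt(w*12))
# machine corners (top z=.1), hand-read
C=atz("top",[[408,155],[546,165],[543,275],[398,266]],.1);print(C)
print("boss",atz("top",[[453,225]],.142), "stand",atz("top",[[180,212],[256,216],[255,250],[177,246]],.045))
```

```text
orange top 23 [151.52173913  87.52173913  35.30434783] [231.47826087 228.86956522] ((231.8823699951172, 227.47059631347656), (1.4552136659622192, 19.887920379638672), 14.03624439239502) [229 218] [235 237]
orange side 72 [146.375       67.48611111   3.16666667] [309.80555556 295.88888889] [229 218] [321 299] ((309.65997314453125, 295.6200256347656), (23.523435592651367, 3.4882664680480957), 10.30484676361084)
[0.53618437 0.245709   0.10595069] [0.53814719 0.24558039 0.10622017]
at .109 [[0.53705697 0.24655749 0.1       ]]
axis 167.7525464018438 [0.00305929 0.04216509]
[[ 0.70351413 -0.12522871  0.1       ]
 [ 0.68735127 -0.42354798  0.1       ]
 [ 0.45045051 -0.405835    0.1       ]
 [ 0.46472441 -0.10157582  0.1       ]]
boss [[ 0.54629848 -0.20614927  0.142     ]] stand [[0.58074488 0.36856835 0.045     ]
 [0.57471225 0.20149501 0.045     ]
 [0.4992983  0.20154525 0.045     ]
 [0.50539214 0.37146324 0.045     ]]
```

View pics/crop1.png

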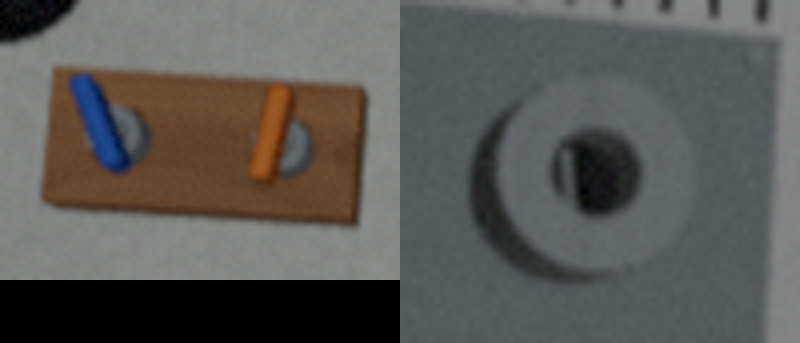

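The crop confirms the orange handle at top (233,228), leaning a little in yaw, with the blue one beside it. The boss is centred at about (454,225). I'll look at the lock with the wrist camera on the way.

Call:
servo_tool([
  [3, 3, 3, 0],
  [6, 5, 6, 0],
  [9, 8, 7, -0.1],
  [12, 10, 7, -0.2],
  [15, 13, 7, -0.3],
  [18, 15.5, 7, -0.4],
  [21, 18, 7, -0.5],
  [24, 20.5, 7, -0.57],
  [27, 23, 7, -0.57],
  [30, 26, 7, -0.57],
  [33, 28.5, 7, -0.57],
  [36, 31, 7, -0.57],
  [36, 31, 7, -0.57],
  [36, 31, 7, -0.57],
  [36, 31, 7, -0.57],
], claw=0.5)

```text
time: 1.45
ee_pos: [0.5462, -0.2075, 0.301]
tcp_rot: [180.0, 0.0, -12.8]
wrist_force: [-0.5, -0.4, 0.3]
opening: 0.0429
grasp_force: 0.0
```

Run:
```python
from h import *
o=get_obs();print(o["time"],o["q"],o["ee_pos"],o["tcp_rot"],o["opening"])
im=camera("wrist");cv2.imwrite("pics/w1.png",im[:,:,::-1]);np.save("w1",dict(im=im,p=o["ee_pos"],r=o["tcp_rot"]),allow_pickle=True)
```

```text
1.45 [-2.07896621e+01  1.23381584e+01  2.62667469e+01  1.03970498e+02
 -1.68275361e-02  1.72021571e+02] [ 0.5462349  -0.20747194  0.30101739] [ 1.79989152e+02  4.38399019e-02 -1.28112306e+01] 0.04293836745745742
```

View pics/w1.png

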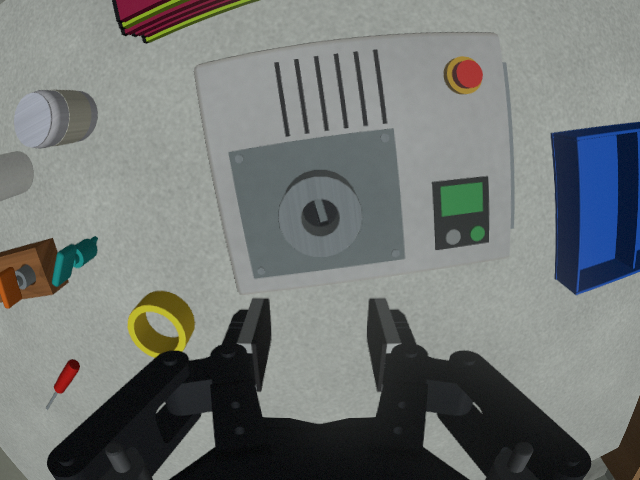

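```bash
cat >> h.py <<'E'
def wray(uv,p,rpy):
    c=get_calibration("wrist");T=np.array(c["tool_from_camera"])
    d=(np.atleast_2d(np.float64(uv))-[c["cx"],c["cy"]])/c["fx"]; th=np.linalg.norm(d,axis=1)
    v=np.c_[d*(np.sin(th)/np.maximum(th,1e-9))[:,None],np.cos(th)]
    M=R.from_euler("xyz",rpy,degrees=True).as_matrix()
    return M@T[:3,3]+p, v@T[:3,:3].T@M.T
def watz(uv,p,rpy,z):
    o,d=wray(uv,p,rpy); return o+d*((z-o[2])/d[:,2])[:,None]
def wproj(P,p,rpy):
    c=get_calibration("wrist");T=np.array(c["tool_from_camera"]);M=R.from_euler("xyz",rpy,degrees=True).as_matrix()
    q=((np.atleast_2d(P)-p)@M-T[:3,3])@T[:3,:3]
    th=np.arctan2(np.hypot(q[:,0],q[:,1]),q[:,2]);n=np.hypot(q[:,0],q[:,1])
    return np.c_[q[:,0]/n*th*c["fx"]+c["cx"],q[:,1]/n*th*c["fy"]+c["cy"]]
def ortho(im,p,rpy,ctr,z,half,n):   # top-down rectified view: rows go down = -x, cols right = -y
    g=np.linspace(-half,half,n); X,Y=np.meshgrid(g,g)
    P=np.c_[(ctr[0]-Y).ravel(),(ctr[1]-X).ravel(),np.full(n*n,z)]
    uv=wproj(P,p,rpy).astype(np.float32).reshape(n,n,2)
    return cv2.remap(im,uv[...,0],uv[...,1],cv2.INTER_CUBIC)
E
python3 - <<'E'
from h import *
D=np.load("w1.npy",allow_pickle=True).item();im,p,r=D["im"],D["p"],D["r"]
c=watz([[320,215]],p,r,.142)[0];print("mouth~",c)
a=ortho(im,p,r,c,.142,.045,400);b=ortho(im,p,r,c,.114,.025,400)
cv2.imwrite("pics/crop2.png",np.hstack([a,b])[:,:,::-1])
k=watz([[195,68],[500,33],[515,255],[239,292],[230,152],[393,128],[405,258],[247,278]],p,r,.1);print(k)
for i,j in((1,0),(2,3),(5,4),(6,7)):
    d=k[j]-k[i];print("yaw",np.degrees(np.arctan2(d[1],d[0]))-90)
for i,j in((3,0),(2,1),(7,4),(6,5)):
    d=k[j]-k[i];print("yaw",np.degrees(np.arctan2(d[1],d[0])))
E
```

```text
mouth~ [ 0.54907335 -0.20868846  0.142     ]
[[ 0.70489841 -0.12449384  0.1       ]
 [ 0.68294292 -0.41984748  0.1       ]
 [ 0.44896035 -0.40579174  0.1       ]
 [ 0.47596073 -0.10497293  0.1       ]
 [ 0.61720953 -0.13772387  0.1       ]
 [ 0.60507698 -0.29069733  0.1       ]
 [ 0.47549375 -0.28056061  0.1       ]
 [ 0.48974581 -0.1182732   0.1       ]]
yaw -4.251336497750444
yaw -5.128912241837753
yaw -4.534720514668123
yaw -5.018835509872289
yaw -4.873671827311001
yaw -3.4377251118092635
yaw -8.676275482341428
yaw -4.47288490014188
```

View pics/crop2.png

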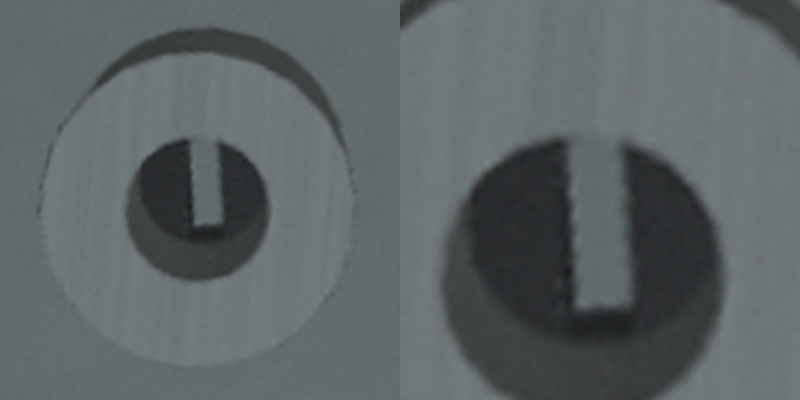

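The mouth shows a light slot in the dark core. It is centred at rectified (600,225), with edges about 3.5° counterclockwise of world x, while the machine yaw is about -4.5°. The mouth is near (0.547, -0.208). Joint 6 would run out of range with this grasp, so I'll go to the key with the half-turned one.

Call:
servo_tool([
  [0, 3.8, 0, 0.12],
  [0, 7.6, 0, 0.24],
  [0, 11.4, 0, 0.36],
  [0, 15.2, 0, 0.48],
  [0, 19, 0, 0.6],
  [0, 22.8, 0, 0.72],
  [-0.5, 26.6, 0, 0.84],
  [-1, 30.4, 0, 0.96],
  [-1, 34.2, -1, 1.08],
  [-1, 38, -2, 1.2],
  [-1, 41.8, -3, 1.32],
  [-1, 45, -4, 1.44],
  [-1, 45, -5, 1.56],
  [-1, 45, -6, 1.68],
  [-1, 45, -6, 1.8],
  [-1, 45, -6, 1.92],
  [-1, 45, -6, 2.04],
  [-1, 45, -6, 2.16],
  [-1, 45, -6, 2.28],
  [-1, 45, -6, 2.4],
])

```text
time: 3.17
ee_pos: [0.5366, 0.2408, 0.2419]
tcp_rot: [180.0, 0.0, 124.9]
wrist_force: [0.2, -0.1, 0.6]
opening: 0.0427
grasp_force: 0.0
```

Call:
servo_tool([
  [0, 0, 0, 0.12],
  [0, 0, 0, 0.24],
  [0, 0, 0, 0.36],
  [0, 0, 0, 0.48],
  [0, 0, 0, 0.6],
  [0, 0, 0, 0.72],
  [0, 0, 0, 0.72],
  [0, 0, 0, 0.72],
])

```text
time: 3.83
ee_pos: [0.5366, 0.2413, 0.2418]
tcp_rot: [180.0, 0.0, 165.6]
wrist_force: [-0.9, 0.2, 0.5]
opening: 0.0427
grasp_force: 0.0
```

Run:
```python
from h import *
o=get_obs();p,r=o["ee_pos"],o["tcp_rot"];print(o["time"],o["q"],p,r,o["opening"])
im=camera("wrist");np.save("w2",dict(im=im,p=p,r=r),allow_pickle=True)
a=ortho(im,p,r,(.538,.244),.109,.05,400)
b=ortho(im,p,r,(.538,.244),.045,.06,400)
cv2.imwrite("pics/w2.png",np.hstack([a,b])[:,:,::-1])
```

```text
3.8333 [ 2.42147801e+01  1.06130339e+01  1.75124727e+01  9.68606398e+01
 -6.75217220e-03  3.86145855e+01] [0.53661487 0.24129386 0.24177418] [1.79981062e+02 3.45299144e-02 1.65600187e+02] 0.0427339410997393
```

View pics/w2.png

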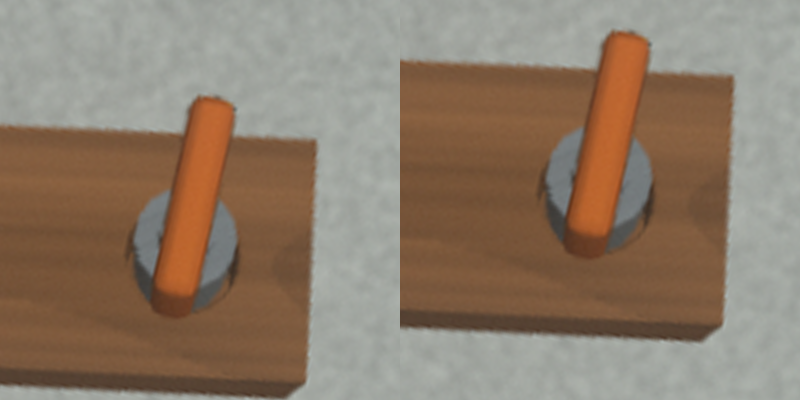

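The orange handle's top face runs from (213,98) to (174,292). Its centre is at about (0.539, 0.2455) with yaw -11.4°, which agrees with the stand hole. I'll descend and grip.

Call:
servo_tool([
  [0.24, 0.42, 0, 0.05],
  [0.24, 0.42, -3, 0.05],
  [0.24, 0.42, -6, 0.05],
  [0.24, 0.42, -9, 0.05],
  [0.24, 0.42, -11.5, 0.05],
  [0.24, 0.42, -13.5, 0.05],
  [0.24, 0.42, -15, 0.05],
  [0.24, 0.42, -16, 0.05],
  [0.24, 0.42, -16.7, 0.05],
  [0.24, 0.42, -16.7, 0.05],
  [0.24, 0.42, -16.7, 0.05],
])

```text
time: 4.8
ee_pos: [0.539, 0.2467, 0.0749]
tcp_rot: [180.0, 0.0, 168.7]
wrist_force: [0.2, 1.1, 0.8]
opening: 0.0427
grasp_force: 0.0
```

Call:
servo_tool([
  [0, 0, 0, 0],
  [0, 0, 0, 0],
  [0, 0, 0, 0],
  [0, 0, 0, 0],
  [0, 0, 0, 0],
  [0, 0, 0, 0],
  [0, 0, 0, 0],
  [0, 0, 0, 0],
], claw=1, force=45)

```text
time: 5.47
ee_pos: [0.5394, 0.2468, 0.0754]
tcp_rot: [180.0, 0.1, 168.8]
wrist_force: [-0.3, -1.5, 6.0]
opening: 0.0112
grasp_force: 45.6
```

Call:
servo_tool([
  [0, 0, 1.5, 0],
  [0, 0, 4, 0],
  [0, 0, 7.5, 0],
  [0, 0, 11, 0],
  [0, 0, 15, 0],
  [0, 0, 19, 0],
  [0, -3.5, 19, 0.03],
  [0.1, -7.5, 19, 0.06],
  [0.2, -11.5, 19, 0.09],
  [0.3, -15.5, 19, 0.12],
  [0.4, -19.5, 19, 0.15],
  [0.5, -23.5, 19, 0.18],
  [0.6, -27.5, 19, 0.2],
  [0.7, -31.5, 19, 0.22],
  [0.8, -35.5, 19, 0.24],
  [0.8, -39.5, 19, 0.26],
  [0.8, -43, 18, 0.26],
  [0.8, -45, 17, 0.26],
  [0.8, -45.5, 16, 0.26],
  [0.8, -45.5, 16, 0.26],
])

```text
time: 7.13
ee_pos: [0.546, -0.2094, 0.2316]
tcp_rot: [179.9, -0.2, -176.5]
wrist_force: [1.1, 0.6, -2.5]
opening: 0.0113
grasp_force: 44.8
```

Call:
servo_tool([
  [0, 0, 0, 0],
  [0, 0, 0, 0],
  [0, 0, 0, 0],
])

```text
time: 7.38
ee_pos: [0.5472, -0.207, 0.2352]
tcp_rot: [-180.0, 0.1, -176.2]
wrist_force: [-1.1, 0.5, -1.9]
opening: 0.0115
grasp_force: 44.8
```

Run:
```python
from h import *
o=get_obs();p,r=o["ee_pos"],o["tcp_rot"];print(o["time"],o["q"],p,r,o["opening"],o["wrist_force"])
im=camera("wrist");np.save("w3",dict(im=im,p=p,r=r),allow_pickle=True)
s=camera("side");t=camera("top");np.save("st3",dict(s=s,t=t),allow_pickle=True)
a=cv2.resize(im[60:410,170:470],(480,560))
u,v=proj("side",[[.547,-.208,.16]])[0].astype(int)
b=cv2.resize(s[v-70:v+70,u-40:u+40],(320,560),interpolation=cv2.INTER_CUBIC)
cv2.imwrite("pics/w3.png",np.hstack([a,b])[:,:,::-1]);print(u,v)
```

```text
7.3833 [-2.07309834e+01  9.93532176e+00  1.60023302e+01  9.60029583e+01
  9.58482009e-03 -2.44994946e+01] [ 0.54717823 -0.20704866  0.23523065] [-1.79982161e+02  6.22581153e-02 -1.76231474e+02] 0.01145377041459432 [-1.14914758  0.50906347 -1.89333704]
315 168
```

View pics/w3.png

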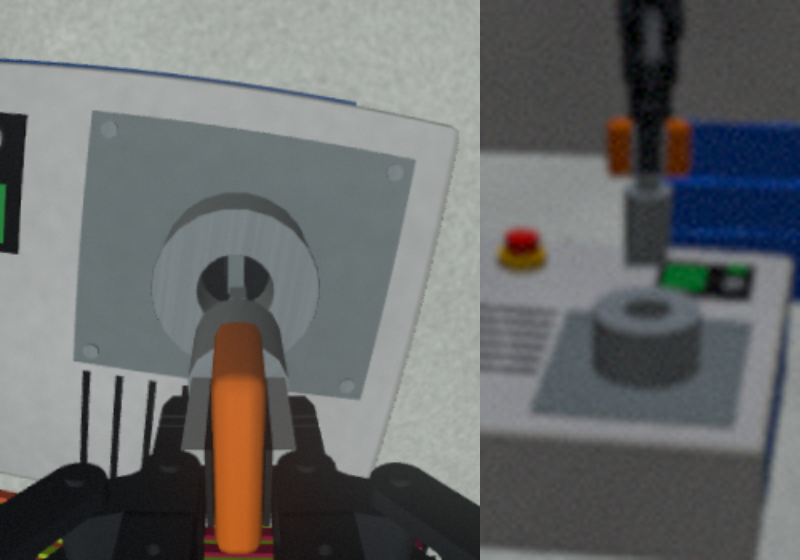

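The slot is clearly visible and lines up with the blade (crop col 237; handle 239). The boss centre is at col 235, so about 1 mm toward -y. In the side view, barrel and boss are nearly coaxial in x. I'll refine this numerically.

Run:
```python
from h import *
from scipy.optimize import minimize
def fit(f,c0,ang):
    D=np.load(f,allow_pickle=True).item();g=cv2.GaussianBlur(cv2.cvtColor(D["im"],cv2.COLOR_RGB2GRAY),(0,0),.8).astype(np.float32)
    def ring(c,rad):
        P=np.c_[c[0]+rad*np.cos(ang),c[1]+rad*np.sin(ang),np.full(len(ang),.142)]
        uv=wproj(P,D["p"],D["r"]).astype(np.float32);return cv2.remap(g,uv[:,:1],uv[:,1:],1)[:,0]
    best=max((np.mean(abs(ring((x,y),.0352)-ring((x,y),.0368)))+np.mean(ring((x,y),.0168)-ring((x,y),.0152)),x,y)
      for x in np.arange(c0[0]-.005,c0[0]+.005,.0003) for y in np.arange(c0[1]-.005,c0[1]+.005,.0003))
    print(f,best)
a=np.radians(np.arange(0,360,3))
fit("w1.npy",(.547,-.208),a)
fit("w3.npy",(.547,-.208),np.radians(np.arange(100,260,3)))   # far (-x) half is unobstructed
D=np.load("st3.npy",allow_pickle=True).item();s=cv2.cvtColor(D["s"],cv2.COLOR_RGB2GRAY).astype(float)
for z in(.188,.198,.206,.124,.116): 
    y=-.207 if z>.15 else -.208
    L=(.547,y,z);u,v=proj("side",[L])[0];v=int(round(v));u0=int(u)-22
    row=s[v-1:v+2,u0:u0+45].mean(0);gr=np.diff(row);print(z,round(u,2),v,u0,row.round().astype(int).tolist())
```

```text
Traceback (most recent call last):
  File "h.py", line 26, in wproj
    c=get_calibration("wrist");T=np.array(c["tool_from_camera"]);M=R.from_euler("xyz",rpy,degrees=True).as_matrix()
ValueError: time passes only in moves, steps and waits
```

```bash
sed -i 's/^import numpy as np, cv2/import numpy as np, cv2, functools\nget_calibration=functools.lru_cache(get_calibration)/' h.py
python3 - <<'E'
from h import *
def fit(f,c0,ang):
    D=np.load(f,allow_pickle=True).item();g=cv2.GaussianBlur(cv2.cvtColor(D["im"],cv2.COLOR_RGB2GRAY),(0,0),.8).astype(np.float32)
    def ring(c,rad):
        P=np.c_[c[0]+rad*np.cos(ang),c[1]+rad*np.sin(ang),np.full(len(ang),.142)]
        uv=wproj(P,D["p"],D["r"]).astype(np.float32);return cv2.remap(g,uv[:,:1],uv[:,1:],1)[:,0]
    best=max((np.mean(abs(ring((x,y),.0352)-ring((x,y),.0368)))+np.mean(ring((x,y),.0168)-ring((x,y),.0152)),x,y)
      for x in np.arange(c0[0]-.005,c0[0]+.005,.0003) for y in np.arange(c0[1]-.005,c0[1]+.005,.0003))
    print(f,best)
a=np.radians(np.arange(0,360,3))
fit("w1.npy",(.547,-.208),a)
fit("w3.npy",(.547,-.208),np.radians(np.arange(100,260,3)))
D=np.load("st3.npy",allow_pickle=True).item();s=cv2.cvtColor(D["s"],cv2.COLOR_RGB2GRAY).astype(float)
for z in(.188,.198,.206,.124,.116): 
    y=-.207 if z>.15 else -.208
    u,v=proj("side",[(.547,y,z)])[0];v=int(round(v));u0=int(u)-20
    print(z,round(u,2),v,u0,s[v-1:v+2,u0:u0+41].mean(0).round().astype(int).tolist())
E
```

```text
w1.npy (np.float32(45.598114), np.float64(0.5449999999999997), np.float64(-0.20880000000000007))
w3.npy (np.float32(65.24), np.float64(0.5470999999999995), np.float64(-0.20820000000000008))
0.188 316.08 158 296 [133, 135, 139, 140, 142, 142, 143, 141, 143, 143, 145, 143, 145, 145, 124, 85, 54, 54, 55, 56, 53, 50, 54, 51, 54, 51, 52, 45, 40, 41, 40, 35, 36, 42, 35, 36, 35, 34, 37, 30, 34]
0.198 316.14 155 296 [144, 145, 145, 146, 146, 145, 145, 147, 147, 149, 147, 146, 150, 145, 128, 85, 51, 52, 55, 54, 54, 53, 52, 53, 52, 50, 47, 39, 31, 33, 35, 35, 36, 37, 37, 34, 39, 33, 32, 38, 35]
0.206 316.19 152 296 [142, 144, 146, 144, 146, 148, 145, 146, 148, 147, 149, 148, 148, 143, 128, 81, 53, 50, 57, 56, 54, 52, 54, 53, 52, 52, 44, 32, 29, 28, 25, 26, 34, 26, 28, 28, 28, 25, 28, 27, 27]
0.124 315.72 181 295 [102, 92, 89, 89, 90, 92, 91, 82, 64, 49, 48, 52, 57, 61, 63, 66, 71, 73, 77, 79, 79, 79, 78, 80, 79, 77, 76, 71, 65, 65, 61, 59, 57, 55, 62, 78, 89, 89, 91, 91, 90]
0.116 315.67 184 295 [91, 91, 93, 90, 92, 92, 92, 81, 65, 49, 52, 52, 52, 53, 52, 53, 54, 53, 55, 55, 52, 52, 54, 52, 54, 53, 54, 51, 55, 54, 53, 54, 52, 57, 64, 79, 89, 91, 89, 90, 91]
```

Call:
servo_tool([
  [0, -0.11, -0.8, 0],
  [0, -0.11, -1.8, 0],
  [0, -0.11, -2.5, 0],
  [0, -0.11, -2.9, 0],
  [0, -0.11, -3.2, 0],
  [0, -0.11, -3.5, 0],
  [0, -0.11, -3.8, 0],
  [0, -0.11, -4.0, 0],
  [0, -0.11, -4.0, 0],
  [0, -0.11, -4.0, 0],
])

```text
time: 8.37
ee_pos: [0.5468, -0.2094, 0.1943]
tcp_rot: [-180.0, 0.0, -176.3]
wrist_force: [-0.2, -0.1, -1.0]
opening: 0.0112
grasp_force: 44.8
```

Call:
servo_tool([
  [0, 0.1, 0, 0],
  [0, 0.1, 0, 0],
  [0, 0.1, 0, 0],
  [0, 0.1, 0, 0],
])

```text
time: 8.7
ee_pos: [0.5469, -0.2083, 0.1944]
tcp_rot: [-180.0, 0.0, -176.3]
wrist_force: [0.4, -0.2, -3.1]
opening: 0.0115
grasp_force: 44.8
```

Call:
servo_tool([
  [0, 0, 0, 0],
  [0, 0, 0, 0],
])

```text
time: 8.87
ee_pos: [0.5468, -0.2084, 0.1943]
tcp_rot: [180.0, -0.0, -176.3]
wrist_force: [0.1, -0.8, -2.3]
opening: 0.0114
grasp_force: 44.8
```

Call:
servo_tool([
  [0.03, 0.02, -0.2, 0],
  [0.03, 0.02, -0.4, 0],
  [0.03, 0.02, -0.5, 0],
  [0.03, 0.02, -0.5, 0],
])

```text
time: 9.2
ee_pos: [0.547, -0.2081, 0.1888]
tcp_rot: [180.0, -0.0, -176.3]
wrist_force: [0.8, 0.0, -2.1]
opening: 0.0111
grasp_force: 44.8
```

Key z is about 0.126, so the foot is 4 mm inside the mouth with no contact force. I'll continue gently.

Call:
servo_tool([
  [0, 0, -0.2, 0],
  [0, 0, -0.4, 0],
  [0, 0, -0.6, 0],
  [0, 0, -0.8, 0],
  [0, 0, -0.8, 0],
])

```text
time: 9.62
ee_pos: [0.547, -0.2081, 0.1807]
tcp_rot: [180.0, -0.0, -176.3]
wrist_force: [-0.2, 0.1, -2.1]
opening: 0.0114
grasp_force: 44.8
```

Call:
servo_tool([
  [0, 0, -0.1, 0],
  [0, 0, -0.2, 0],
  [0, 0, -0.3, 0],
  [0, 0, -0.4, 0],
  [0, 0, -0.4, 0],
])

```text
time: 10.03
ee_pos: [0.5471, -0.2081, 0.1771]
tcp_rot: [180.0, -0.0, -176.3]
wrist_force: [0.1, 0.5, -2.1]
opening: 0.0114
grasp_force: 44.8
```

Call:
servo_tool([
  [0, 0, -0.1, 0],
  [0, 0, -0.2, 0],
  [0, 0, -0.2, 0],
])

```text
time: 10.28
ee_pos: [0.5471, -0.2081, 0.1751]
tcp_rot: [180.0, -0.0, -176.3]
wrist_force: [1.2, -0.1, -2.2]
opening: 0.0112
grasp_force: 44.8
```

No contact at z = 0.1127, so the blade appears to be entering the slot directly.

Call:
servo_tool([
  [0, 0, -0.1, 0],
  [0, 0, -0.2, 0],
  [0, 0, -0.3, 0],
  [0, 0, -0.3, 0],
])

```text
time: 10.62
ee_pos: [0.547, -0.2081, 0.172]
tcp_rot: [180.0, -0.0, -176.3]
wrist_force: [-0.1, 0.2, -1.9]
opening: 0.0112
grasp_force: 44.8
```

Call:
servo_tool([
  [0, 0, -0.1, 0],
  [0, 0, -0.2, 0],
  [0, 0, -0.3, 0],
  [0, 0, -0.3, 0],
])

```text
time: 10.95
ee_pos: [0.547, -0.2081, 0.169]
tcp_rot: [180.0, -0.0, -176.3]
wrist_force: [0.1, 0.2, -1.7]
opening: 0.0115
grasp_force: 44.8
```

Call:
servo_tool([
  [0, 0, -0.1, 0],
  [0, 0, -0.2, 0],
  [0, 0, -0.3, 0],
  [0, 0, -0.3, 0],
])

```text
time: 11.28
ee_pos: [0.547, -0.2081, 0.166]
tcp_rot: [180.0, -0.0, -176.3]
wrist_force: [-0.4, 0.4, -1.6]
opening: 0.0115
grasp_force: 44.8
```

Call:
servo_tool([
  [0, 0, -0.05, 0],
  [0, 0, -0.1, 0],
  [0, 0, -0.1, 0],
])

```text
time: 11.53
ee_pos: [0.5471, -0.2081, 0.1652]
tcp_rot: [180.0, -0.0, -176.3]
wrist_force: [-0.1, -0.8, -1.6]
opening: 0.0113
grasp_force: 44.8
```

Call:
servo_tool([
  [0, 0, -0.05, 0],
  [0, 0, -0.1, 0],
  [0, 0, -0.1, 0],
])

```text
time: 11.78
ee_pos: [0.5472, -0.2082, 0.1645]
tcp_rot: [-180.0, 0.0, -176.3]
wrist_force: [0.6, -0.6, 0.2]
opening: 0.0114
grasp_force: 45.0
```

Call:
servo_tool([
  [0, 0, -0.03, 0],
  [0, 0, -0.06, 0],
  [0, 0, -0.06, 0],
])

```text
time: 12.03
ee_pos: [0.5472, -0.2082, 0.1644]
tcp_rot: [-180.0, 0.1, -176.3]
wrist_force: [-0.6, 0.2, 4.9]
opening: 0.0115
grasp_force: 46.0
```

The barrel bottoms at TCP z 0.1645, i.e. key z 0.102 and fully home. I'll relieve the push and start turning clockwise.

Call:
servo_tool([
  [0, 0, 0.05, 0],
  [0, 0, 0.05, 0],
  [0, 0, 0.05, -0.04],
  [0, 0, 0.05, -0.08],
  [0, 0, 0.05, -0.12],
  [0, 0, 0.05, -0.16],
  [0, 0, 0.05, -0.2],
  [0, 0, 0.05, -0.24],
  [0, 0, 0.05, -0.28],
  [0, 0, 0.05, -0.32],
])

```text
time: 12.87
ee_pos: [0.5473, -0.2084, 0.1644]
tcp_rot: [-180.0, 0.0, 165.2]
wrist_force: [-0.7, -0.9, 3.6]
opening: 0.0112
grasp_force: 45.6
```

Run:
```python
from h import *
o=get_obs();print(o["time"],o["q"][5],o["ee_pos"],o["tcp_rot"],o["wrist_force"],o["torque"])
def fitline(im,toworld,segs):
    pass
# machine yaw from the top picture: edges of the white body by subpixel gradient
s=np.load("st3.npy",allow_pickle=True).item()["t"];g=cv2.GaussianBlur(cv2.cvtColor(s,cv2.COLOR_RGB2GRAY),(0,0),1).astype(np.float32)
for nm,A,B in(("left",(.69,-.1225),(.49,-.1045)),("right",(.67,-.422),(.47,-.406)),("back",(.702,-.15),(.69,-.40))):
    A,B=np.array(A),np.array(B);n=np.array([-(B-A)[1],(B-A)[0]]);n/=np.linalg.norm(n)
    P=[]
    for t in np.linspace(0,1,40):
        k=np.arange(-.012,.0121,.0005);Q=A+t*(B-A)+k[:,None]*n
        uv=proj("top",np.c_[Q,np.full(len(Q),.1)]).astype(np.float32);v=cv2.remap(g,uv[:,:1],uv[:,1:],1)[:,0]
        d=np.abs(np.gradient(v));P.append(Q[d.argmax()])
    vx,vy,_,_=cv2.fitLine(np.float32(P)*1000,cv2.DIST_HUBER,0,.5,.01).ravel();print(nm,(np.degrees(np.arctan2(vy,vx))+45)%90-45)
```

```text
12.8667 -6.0679839944608105 [ 0.54725388 -0.20835649  0.16444863] [-1.79977742e+02  3.44893173e-02  1.65233605e+02] [-0.7361691  -0.93387912  3.62125613] [-0.1970196   0.21119399  0.10141632]
left -4.6758385
right -6.383419
back -2.8062744
```

Call:
servo_tool([
  [0, 0, 0, -0.06],
  [0, 0, 0, -0.12],
  [0, 0, 0, -0.18],
  [0, 0, 0, -0.24],
  [0, 0, 0, -0.3],
  [0, 0, 0, -0.36],
  [0, 0, 0, -0.42],
  [0, 0, 0, -0.48],
  [0, 0, 0, -0.54],
  [0, 0, 0, -0.6],
  [0, 0, 0, -0.6],
  [0, 0, 0, -0.6],
])

```text
time: 13.87
ee_pos: [0.5472, -0.2087, 0.1645]
tcp_rot: [-180.0, 0.1, 131.1]
wrist_force: [-0.9, -3.4, 3.7]
opening: 0.0117
grasp_force: 45.5
```

Call:
servo_tool([
  [0, 0, 0, -0.06],
  [0, 0, 0, -0.12],
  [0, 0, 0, -0.18],
  [0, 0, 0, -0.24],
  [0, 0, 0, -0.3],
  [0, 0, 0, -0.36],
  [0, 0, 0, -0.42],
  [0, 0, 0, -0.48],
  [0, 0, 0, -0.54],
  [0, 0, 0, -0.6],
  [0, 0, 0, -0.65],
  [0, 0, 0, -0.7],
  [0, 0, 0, -0.7],
  [0, 0, 0, -0.7],
])

```text
time: 15.03
ee_pos: [0.5468, -0.2089, 0.1644]
tcp_rot: [-180.0, 0.1, 90.9]
wrist_force: [-3.5, -4.7, 5.4]
opening: 0.0114
grasp_force: 45.8
```

Run:
```python
from h import *
o=get_obs();print(o["time"],o["q"][5],o["ee_pos"],o["tcp_rot"],o["wrist_force"],o["torque"])
```

```text
15.0333 68.20409828397608 [ 0.54683851 -0.2089287   0.16444598] [-1.79978017e+02  9.83530493e-02  9.09341565e+01] [-3.46047908 -4.67504338  5.37064653] [-1.33062872  0.72127393  0.02280894]
```

Call:
servo_tool([
  [-0.02, -0.03, 0.02, -0.03],
  [-0.02, -0.03, 0.02, -0.06],
  [-0.02, -0.03, 0.02, -0.08],
  [-0.02, -0.03, 0.02, -0.08],
  [-0.02, -0.03, 0.02, -0.08],
  [-0.02, -0.03, 0.02, -0.08],
])

```text
time: 15.53
ee_pos: [0.5467, -0.209, 0.1645]
tcp_rot: [-180.0, 0.1, 86.3]
wrist_force: [-1.9, -4.3, 4.2]
opening: 0.0115
grasp_force: 45.7
```

Run:
```python
from h import *
o=get_obs();p,r=o["ee_pos"],o["tcp_rot"];print(o["time"],p,r,o["wrist_force"],o["torque"])
im=camera("wrist");cv2.imwrite("pics/w4.png",im[:,:,::-1])
```

```text
15.5333 [ 0.54671972 -0.20899106  0.16447878] [-1.79985474e+02  6.80072239e-02  8.63400303e+01] [-1.90422252 -4.33881782  4.18570861] [-1.27329955  0.64325739  0.07032659]
```

View pics/w4.png

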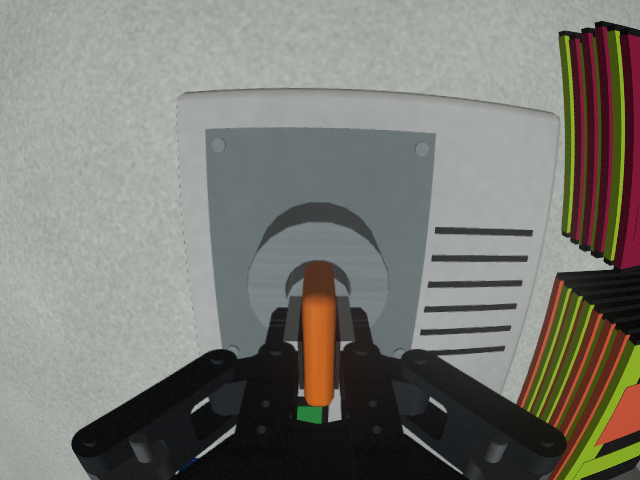

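The key is home and square: the handle is vertical in the image, and the plate's screw row (218,145)–(422,149) tilts by only about 1°. I'll release and withdraw straight up.

Call:
servo_tool([
  [-0.02, -0.04, 0, 0],
  [-0.02, -0.04, 0, 0],
  [-0.02, -0.04, 0, 0],
  [-0.02, -0.04, 0, 0],
  [-0.02, -0.04, 0, 0],
  [-0.02, -0.04, 0, 0],
  [-0.02, -0.04, 0, 0],
], claw=0.5)

```text
time: 16.17
ee_pos: [0.5467, -0.2087, 0.1643]
tcp_rot: [-180.0, -0.0, 86.3]
wrist_force: [0.2, -0.9, 0.5]
opening: 0.0428
grasp_force: 0.0
```

Call:
servo_tool([
  [0, 0, 0.5, 0],
  [0, 0, 1.5, 0],
  [0, 0, 3, 0],
  [0, 0, 5, 0],
  [0, 0, 7, 0],
  [0, 0, 9, 0],
  [0, 0, 11, 0],
  [0, 0, 12, 0],
  [0, 0, 12, 0],
  [0, 0, 12, 0],
])

```text
time: 17.0
ee_pos: [0.547, -0.2089, 0.2852]
tcp_rot: [179.9, 0.0, 86.3]
wrist_force: [0.5, -0.3, 0.2]
opening: 0.0429
grasp_force: 0.0
```

Run:
```python
from h import *
o=get_obs();p,r=o["ee_pos"],o["tcp_rot"];print(o["time"],p,r,o["wrist_force"])
im=camera("wrist");s=camera("side")
a=ortho(im,p,r,(.547,-.208),.198,.06,400)
# dominant orange axis at handle top (key z .102+.096)
hsv=cv2.cvtColor(a,cv2.COLOR_RGB2HSV);m=(hsv[...,0]<18)&(hsv[...,1]>180)&(hsv[...,2]>170)
q=np.argwhere(m).astype(float);w,v=np.linalg.eigh(np.cov(q.T));print("handle yaw",np.degrees(np.arctan2(-v[1,1],-v[0,1])),len(q),q.mean(0))
b=cv2.resize(s[98:238,265:365],(400,560))[80:480]
cv2.imwrite("pics/w5.png",np.hstack([a,b])[:,:,::-1])
```

```text
17.0 [ 0.54700219 -0.20894972  0.28518482] [1.79916296e+02 2.51509761e-02 8.62748675e+01] [ 0.52467079 -0.28971749  0.18616048]
handle yaw -93.08354390146752 3688 [201.74267896 204.99078091]
```

View pics/w5.png

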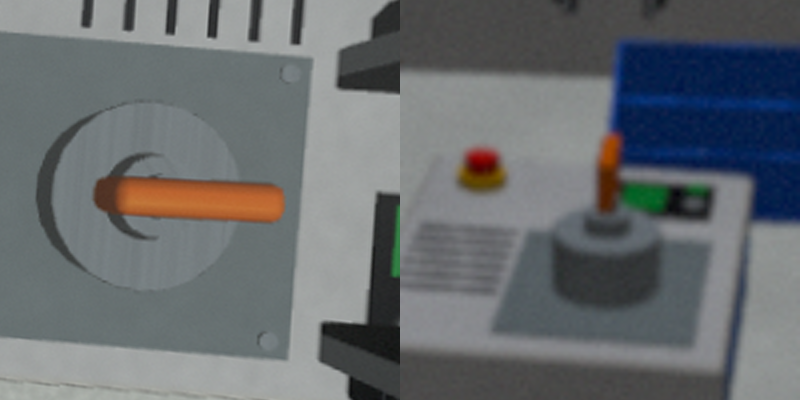

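The key stands upright in the lock with about 10 mm of barrel showing, as it should when fully home. Its handle is at yaw -93.1°, against a target of about -94.5°. It is released and the gripper is clear.

```bash
python3 -c "
from workcell import *
print(job_done())"
```

```text
the job is handed in; nothing more can be done
None
```

The orange key is fully home in the lock, within about 1.5° of square across, upright and released, and the job is handed in; no verdict came back. The back-and-forth search wasn't needed: the wrist camera showed the slot, so the blade dropped straight in.

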